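# Draw the spacer out from under the press weights

### The job

The stack of weights in the press tray still rides on a thin spacer board. Draw the spacer straight out under the bridge by its red handle until you feel it press firmly against the sprung stop hidden underneath it, and hold it there a moment without straining the stop; the stack must stay standing where it is, as it was, and come down onto the tray. Then lift the spacer out and lay it flat, handle up, centred across the two battens of the drying rack, leaving the other things alone.

Things in the scene. Friction and masses are not known exactly. Their poses are not given: they have to be found in the camera images.
- press_tray: fixed wooden tray 250 x 120 x 12 mm. Origin: at table height under the middle of the bridge's outer (front) face; -x is the draw direction. It reaches from x = -150 to +100 mm. A groove 16 mm wide, 9 mm deep runs along its middle; in it, covered by the spacer, sits the sprung stop. The stack stands at x > 12 mm, just behind the bridge, which holds it back
- bridge (a point): bridge across the tray: dark wooden bar between two smooth metal posts 12 mm thick (tray x = 0 to 12 mm); this point is the middle of its top, at 48 mm height. The opening beneath it is 74 mm wide and reaches from 12 to 21 mm height
- stop_pad (a joint): how far the hidden stop is pressed in, m (0 = untouched; spring 4000 N/m: 6 N at 1.5 mm, which counts as firm, 20 N at 5 mm; strained above 6 mm = 24 N). The stop catches the spacer's lug after a draw of 88 to 112 mm; where, differs each time and cannot be seen
- spacer: plywood board 172 (x) x 66 (y) x 6 mm, 80 g. Origin: centre of its underside, at 12 mm height at the start; axes parallel to the tray's (within 0.5 degree). Handle near its -x end; the +x end (tail) lies under the stack. Stack friction resists the draw with 2 to 10 N; after a draw of 82 mm the tail is clear of stack and bridge, it slides almost freely, and only then can it be lifted
- spacer_lug (a point): lower end of the lug under the spacer: 12 x 11 mm, hanging 7 mm below the underside, 76 mm from the centre towards the tail; it runs in the tray's groove and meets the stop
- spacer_handle (a point): point in the middle of the spacer's upright red handle block (28 mm along x, 14 mm wide in y, rising 32 mm above the board's top): x = -64 mm, 28 mm above the spacer's underside, 22 mm above the board's top, 10 mm below the handle's top
- sanding_block: bottom of the stack: cork sanding block in red abrasive paper, 62 (x) x 112 (y) x 36 mm, origin at the centre of its underside; at the start lying on the spacer, x parallel to the tray's x
- wood_blank: middle of the stack: pale wooden blank 45 x 120 x 40 mm lying on the sanding block, origin at the centre of its underside
- screw_tin: top of the stack: flat round open tin of screw eyes, 70 mm across, 22 mm high, origin at the centre of its underside; stack top is at about 116 mm height at the start
- drying_rack: fixed plywood board 124 x 100 x 5 mm with two pale battens lying along its y axis at x = +-35 mm (each 14 mm wide, tops at 19 mm height). Origin: centre of its underside, at table height. The spacer lies across the battens with its length along the rack's x, either way round, its underside at 19 mm
- pliers: bystander: red-handled pliers, 61 x 168 x 13 mm, origin at the centre of the underside
- tube_white: bystander: white paint tube 31 x 110 x 28 mm, origin at the centre of the underside
- bird_head: bystander: dark puppet bird head with orange beak, 53 x 187 x 49 mm, origin at the centre of the underside
- limb_blue: bystander: blue puppet limb 44 x 126 x 32 mm, origin at the centre of the underside

How it is judged:
By the outcome, as a careful person would: the job done as asked, in the order asked, and still so for the second after the job is handed in, with the robot touching nothing.
It also fails if it takes over 58 s, if anything falls off the work surface, if the arm or the gripper's body presses on something with over 40 N, if the wrist force passes 120 N, or if a joint passes its speed limit or range.

### The arm

A 7-joint arm with a two-finger parallel gripper is mounted at the origin on a cart in front of the work surface, level with it; the furniture and walls round the work are solid. World frame = base frame: x ahead of the robot, y to its left, z up, the work surface at z = 0. Lengths are in mm, angles in rad, forces in N, time in s.
With the tool pointing down it reaches from about 350 to 900 mm from the base axis. Payload 7.2 kg.
Tool frame: the origin (TCP) lies at the centre of the arm's flange, where the gripper is bolted on; the fingertips stand 182 mm ahead of it and the grasp point (between the pads) lies 163 mm ahead of it; z points along the fingers, y is the line along which they close (so a half turn about z gives the same grasp; the last joint's range is limited). The gripper opens to 88 mm and grips with 3 to 60 N. Pads are 20 mm wide; open, the fingers measure 115 mm over their backs; the gripper's body (75 mm by 178 mm) begins 61 mm behind the grasp point.
Start: joints at [-1.393, 0.411, -0.013, 1.596, 0.006, 1.134, -0.082], TCP at [152.091, 606.21, 404.653] pointing down, gripper open.
Joint ranges: [-2.95, 2.95], [-0.29, 1.99], [-1.47, 1.44], [0.14, 2.54], [-1.03, 4.17], [0.13, 1.85], [-2.86, 2.86]. Speed limits (rad/s): [2.39, 2.39, 3.01, 3.01, 3.14, 3.14, 3.14].

### API

Orientations are given as a rotation vector (axis times angle).
In Python, from plant import arm gives the robot as it stands.
- The arm moves only by the tool arm_command, never from a script. Its argument "steps" is a list of rows, each a list of 7 numbers: the shift along the tool's x, y, z in cm, then the turn, a rotation vector about the tool's x, y, z in units of 8 degrees (1.0 is 8 degrees), then the closure, from 0 (fully open) to 1 (shut). In form: [[tx, ty, tz, ax, ay, az, jaw], ...]. A call has 1 to 10 rows; each row shifts and turns the commanded pose from where the row before left it, along the tool's axes as they then stand; what a row does not reach is not made up. A row lasts 1/10 s, in which the tool goes at most 50 mm and 8.59 degrees, less where a joint would pass 70% of its speed; a pose out of reach is approached as far as the arm can. A call with a gripper value outside its range is refused whole. The fingers move at their own pace and stop on an object; "force" is the grip in N (left out, the last holds). Time passes only in rows, so rows that do not move let the fingers close. It gives the time, the measured TCP pose, the force, the opening and the grip force at its end, in the units of the state.
- arm.observe(): the state, without advancing time (a new reading comes with each control period).
- arm.read_camera(name): name is "side" or "top"; returns a dict with "image" (400x640x3 uint8, red, green, blue), "camera_matrix" (3x3 intrinsics, pixels), "pose" (4x4, takes a point from camera to world coordinates). Camera axes: x right, y down, z forward; pixel columns grow to the right and rows downward; lengths in mm; the calibration is good to about 2 mm. A picture is of the moment at which its call begins. There is no depth.
- arm.close_job(): hands the job in; it is judged then, once.
The state is a dict: "clock": time; "joint_pos": joint angles; "joint_vel": joint speeds; "effort": joint torques, N m; "position": TCP position; "orientation": TCP orientation; "force": force on the tool from outside, world axes, zero at the start; "torque": the same for the moment, N m; "width": finger opening in mm; "gripper_force": force on a finger pad.
Only numpy, scipy, OpenCV 4.12 (cv2) and the standard library are available. Lean on these libraries where they do the work, as an engineer would, in place of code of your own. Each camera call takes 0.05 s, during which the arm holds its last target. There are 200 camera calls.

## Working session

There is one attempt and no reset: what is moved stays moved. The work goes in short steps, Python scripts to look and compute and a tool call to move; the robot and the scene stay as the last step left them, time stands still between calls to the robot, and variables do not carry over. Pictures are saved under pics/ and viewed, at most 12 in all, crops included, and the job is handed in when it is done.

Besides the shell and the picture viewer there is one more tool, called after "Emit:" by a JSON object that holds its "fn" and its "kwargs". arm_command: Moves the arm, as the interface text tells. Its arguments: {"type":"object","properties":{"steps":{"type":"array","items":{"type":"array","items":{"type":"number"}}},"force":{"type":"number"}},"required":["steps"]}

```bash
ls; mkdir -p pics; python3 - <<'E'
from plant import arm
import cv2,numpy as np
s=arm.observe();print({k:np.round(v,3).tolist() for k,v in s.items()})
for n in("side","top"):
    d=arm.read_camera(n);cv2.imwrite(f"pics/{n}0.png",d["image"][:,:,::-1]);print(n,np.round(d["camera_matrix"],1).tolist(),np.round(d["pose"],3).tolist())
E
```

```text
pics
{'clock': 0.0, 'joint_pos': [-1.393, 0.412, -0.013, 1.597, 0.006, 1.134, -0.082], 'joint_vel': [-0.001, -0.0, -0.001, -0.001, 0.001, 0.0, 0.0], 'effort': [-0.0, -58.794, 0.642, -29.108, -0.054, 0.018, 0.0], 'position': [152.065, 606.002, 403.83], 'orientation': [-0.385, -3.118, 0.002], 'force': [-0.126, -0.978, -0.516], 'torque': [-0.006, -0.025, -0.029], 'gripper_force': 0.0, 'width': 87.591}
side [[405.9, 0.0, 313.8], [0.0, 405.9, 201.9], [0.0, 0.0, 1.0]] [[-0.983, -0.082, 0.165, 436.742], [-0.184, 0.468, -0.864, 899.687], [-0.007, -0.88, -0.475, 602.893], [0.0, 0.0, 0.0, 1.0]]
top [[424.9, 0.0, 318.4], [0.0, 424.9, 207.1], [0.0, 0.0, 1.0]] [[-0.027, -0.981, 0.193, 355.223], [-1.0, 0.028, -0.001, -26.585], [-0.005, -0.193, -0.981, 1263.4], [0.0, 0.0, 0.0, 1.0]]
```

View pics/top0.png

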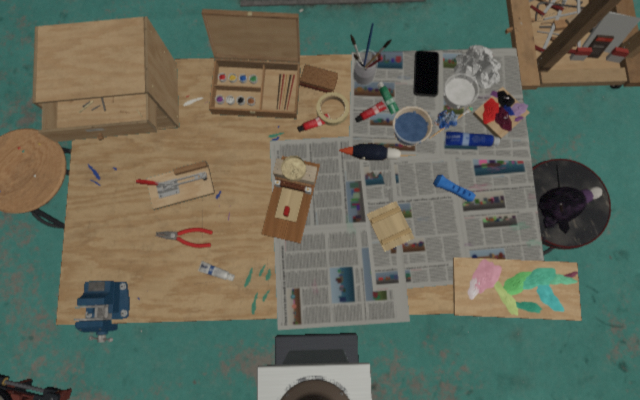

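View pics/side0.png

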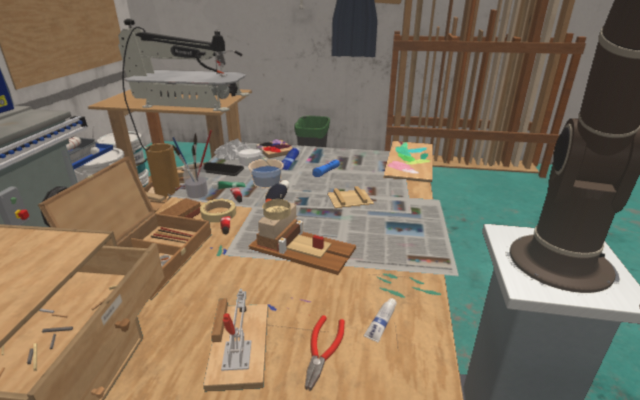

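The top view shows the tray at about (290,200) with the handle at about (288,211), the stack at about (293,170) and the rack at (390,226). The pliers (185,237), tube (215,270), bird head (370,152) and limb (455,187) are clear of the path.

```bash
python3 - <<'E'
import cv2,numpy as np
t=cv2.imread("pics/top0.png");s=cv2.imread("pics/side0.png")
a=cv2.resize(t[145:255,255:420],None,fx=4.8,fy=4.8,interpolation=cv2.INTER_CUBIC)[:528,:792]
cv2.imwrite("pics/topc.png",a)
b=cv2.resize(s[175:275,240:400],None,fx=5,fy=5,interpolation=cv2.INTER_CUBIC)
cv2.imwrite("pics/sidec.png",b)
E
```

```text
(no output)
```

View pics/topc.png

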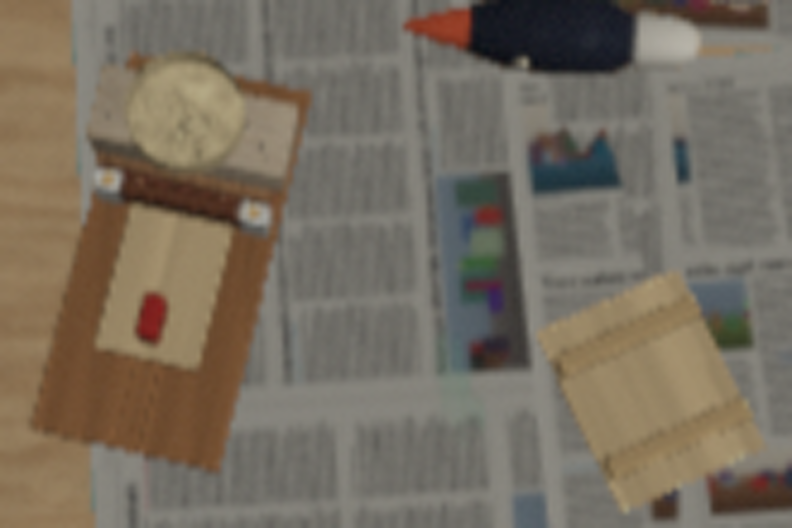

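View pics/sidec.png

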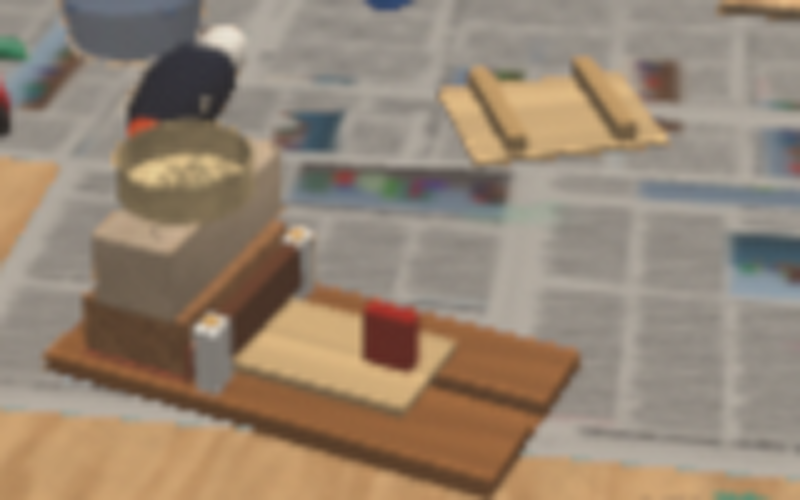

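The crops are sharp enough to pick out the tray corners, post tops, handle and rack corners and batten ends. Next I cast these as rays onto planes at the right heights.

```bash
cat >h.py <<'E'
import cv2,numpy as np
def ray(d,p):
    v=d["pose"][:3,:3]@np.linalg.inv(d["camera_matrix"])@[p[0],p[1],1]; return d["pose"][:3,3],v/np.linalg.norm(v)
def plane(d,p,z):
    o,v=ray(d,p); return o+v*(z-o[2])/v[2]
def two(d1,p1,d2,p2):
    o,v=ray(d1,p1);q,w=ray(d2,p2);st=np.linalg.lstsq(np.c_[v,-w],q-o,rcond=None)[0]
    a,b=o+v*st[0],q+w*st[1];return (a+b)/2,np.linalg.norm(a-b)
def red(img,box):
    x0,y0,x1,y1=box;i=img[y0:y1,x0:x1].astype(int)
    m=((i[...,0]>70)&(i[...,0]>2.2*i[...,1])&(i[...,0]>2.2*i[...,2])).astype(np.uint8)
    c=max(cv2.findContours(m,0,2)[0],key=cv2.contourArea);return c[:,0]+[x0,y0]
E
python3 - <<'E'
from plant import arm
from h import *
T=arm.read_camera("top");S=arm.read_camera("side")
np.set_printoptions(precision=1,suppress=True)
t=lambda u,v:(254.6+u/4.8,144.6+v/4.8)
s=lambda u,v:(239.6+u/5,174.6+v/5)
def P(n,d,f,pts,z):
    q=np.array([plane(d,f(*p),z) for p in pts]);print(n,q[:,:2].tolist() if 0 else q[:,:2].round(1).tolist());return q
def ang(a,b):return np.degrees(np.arctan2(*(b-a)[1::-1]))
q=P("tray T",T,t,[(33,430),(220,470),(310,92)],12);print(np.linalg.norm(q[1]-q[0]),np.linalg.norm(q[2]-q[1]),ang(q[1],q[2]),ang(q[1],q[0])-90)
q=P("tray S",S,s,[(490,490-7),(580,352),(45,352)],12);print(np.linalg.norm(q[1]-q[0]),np.linalg.norm(q[2]-q[0]),ang(q[0],q[2]),ang(q[1],q[0])-90)
q=P("posts T",T,t,[(108,183),(255,215)],48);print(q.mean(0),np.linalg.norm(q[0]-q[1]),ang(q[1],q[0])-90)
q=P("posts S",S,s,[(213,322),(299,236)],48);print(q.mean(0),np.linalg.norm(q[0]-q[1]),ang(q[1],q[0])-90)
q=P("board front T",T,t,[(95,347),(200,368)],18);print(q.mean(0),np.linalg.norm(q[0]-q[1]),ang(q[1],q[0])-90)
q=P("board front S",S,s,[(403,408),(457,342)],18);print(q.mean(0),np.linalg.norm(q[0]-q[1]),ang(q[1],q[0])-90)
c=red(T["image"],(275,195,300,225));print("red T",c.min(0),c.max(0),cv2.minAreaRect(c.astype(np.float32)));ct=cv2.minAreaRect(c.astype(np.float32))[0]
c=red(S["image"],(300,225,335,255));print("red S",c.min(0),c.max(0));cs=(c.min(0)+c.max(0))/2
print("handle z50/z34 T",plane(T,ct,50),plane(T,ct,34),"two",two(T,ct,S,cs))
q=P("rack T",T,t,[(538,325),(680,272),(765,447),(625,512)],5);print(q.mean(0),[np.linalg.norm(q[i]-q[i-1]) for i in range(4)],ang(q[3],q[0]),ang(q[2],q[1]),ang(q[1],q[0])-90)
q=P("rack S",S,s,[(440,95),(482,163),(668,138)],5);print((q[0]+q[2])/2,np.linalg.norm(q[0]-q[1]),np.linalg.norm(q[2]-q[1]),ang(q[2],q[1]))
q=P("batten ends S",S,s,[(482,68),(515,140),(582,58),(628,130)],19);print(q.mean(0))
q=P("batten ends T",T,t,[(560,367),(695,303),(605,463),(745,405)],19);print(q.mean(0),ang(q[3],q[1]))
E
```

```text
tray T [[523.7, 143.4], [495.7, 28.4], [735.9, -33.7]]
118.4032776022939 248.04587836510746 -14.490779348772293 -13.680590996105266
tray S [[525.2, 148.5], [494.2, 34.1], [764.2, 81.9]]
118.5344925646223 248.13579548538382 -15.567438582836042 -15.163911836451263
posts T [[670.4, 92.2], [647.6, 2.4]]
[659.   47.3  48. ] 92.68018577846897 -14.223651522241937
posts S [[671.0, 92.4], [646.8, 5.1]]
[658.9  48.7  48. ] 90.57227478879386 -15.485883766182184
board front T [[573.6, 104.1], [558.6, 39.3]]
[566.1  71.7  18. ] 66.54601814632444 -13.033008290297886
board front S [[573.7, 105.7], [556.2, 44.9]]
[565.   75.3  18. ] 63.304870925010526 -16.003890841315595
red T [284 207] [288 215] ((286.0, 211.0), (8.0, 4.0), 90.0)
red S [313 236] [322 243]
handle z50/z34 T [584.4  66.9  50. ] [587.4  68.1  34. ] two (array([586.7,  67.7,  40. ]), np.float64(0.8023541653598242))
rack T [[582.1, -172.4], [613.4, -263.4], [501.4, -309.0], [463.6, -220.1]]
[ 540.1 -241.2    5. ] [np.float64(127.70743312694951), np.float64(96.28573341540836), np.float64(121.01510019328985), np.float64(96.59486591124384)] 21.956318190247917 22.154988149723426 19.01902588683228
rack S [[611.3, -251.4], [572.3, -166.7], [463.5, -218.0]]
[ 537.4 -234.7    5. ] 93.15667095786432 120.30123414468095 25.220239911985356
batten ends S [[586.4, -266.7], [553.4, -173.5], [524.2, -292.3], [487.4, -197.9]]
[ 537.9 -232.6   19. ]
batten ends T [[552.8, -183.0], [590.7, -268.8], [492.6, -207.5], [526.0, -295.4]]
[ 540.5 -238.7   19. ] 22.365804924287268
```

Heights and sizes check out: tray 118x248 (given 120x250), board 66, and the handle by two views at z=40. Tray yaw is about -14.6° with its origin at about (654,50), the handle is at (586.6,68), and the rack is at (539.5,-238) with yaw about 22°. The tool's x axis already points along the draw direction, so I can move above the handle.

Emit:
{"fn": "arm_command", "kwargs": {"steps": [[-3.07, -2.31, 0, 0, 0, 0, 0], [-3.07, -2.31, 0, 0, 0, 0, 0], [-3.07, -2.31, 0, 0, 0, 0, 0], [-3.07, -2.31, 0, 0, 0, 0, 0], [-3.07, -2.31, 0, 0, 0, 0, 0], [-3.07, -2.31, 0, 0, 0, 0, 0], [-3.07, -2.31, 0, 0, 0, 0, 0], [-3.07, -2.31, 0, 0, 0, 0, 0], [-3.07, -2.31, 0, 0, 0, 0, 0]]}}

```text
clock: 1.1
position: [370.2, 335.9, 404.7]
orientation: [0.385, 3.118, 0.0]
force: [1.4, 0.2, -0.5]
width: 87.6
gripper_force: 0.0
```

Emit:
{"fn": "arm_command", "kwargs": {"steps": [[-3.07, -2.31, 0, 0, 0, 0, 0], [-3.07, -2.31, 0, 0, 0, 0, 0], [-3.07, -2.31, 0, 0, 0, 0, 0], [-3.07, -2.31, 0, 0, 0, 0, 0], [-3.07, -2.31, 0, 0, 0, 0, 0], [-3.07, -2.31, 0, 0, 0, 0, 0], [-3.07, -2.31, 0, 0, 0, 0, 0], [-3.07, -2.31, 0, 0, 0, 0, 0], [-3.07, -2.31, 0, 0, 0, 0, 0], [0, 0, 0, 0, 0, 0, 0]]}}

```text
clock: 2.1
position: [588.9, 63.2, 404.5]
orientation: [0.396, 3.115, -0.004]
force: [0.8, -0.6, 0.2]
width: 88.0
gripper_force: 0.0
```

```bash
cat >>h.py <<'E'
def delta(s,xyz,yaw):
    "shift (cm) and turn (8deg) in tool axes to bring the GRASP point to xyz with tool x at draw direction of yaw (deg)"
    from scipy.spatial.transform import Rotation as R
    r=R.from_rotvec(s["orientation"]);y=np.radians(yaw);c,n=np.cos(y),np.sin(y)
    g=R.from_matrix(np.array([[-c,-n,0],[-n,c,0],[0,0,-1]]).T.T)
    return r.inv().apply(np.array(xyz)+[0,0,163]-s["position"])/10,(r.inv()*g).as_rotvec(degrees=True)/8
E
python3 - <<'E'
from plant import arm
from h import *
s=arm.observe();print(s["clock"],s["position"],s["orientation"],s["force"],s["joint_pos"])
print(delta(s,(586.6,68,40),-14.6))
d=arm.read_camera("side");cv2.imwrite("pics/s1.png",cv2.resize(d["image"][100:300,220:460,::-1],None,fx=3,fy=3))
E
```

```text
2.1 [588.94632166  63.21651641 404.4886182 ] [ 0.39572325  3.11491405 -0.00433459] [ 0.78034975 -0.5929577   0.19621847] [-0.44215158  0.3617232   0.333648    1.69772532 -0.12675809  1.10287623
  1.24671698]
(array([ 0.38657014,  0.45550409, 20.14704895]), array([-0.01812133,  0.01416008,  0.01496119]))
```

View pics/s1.png

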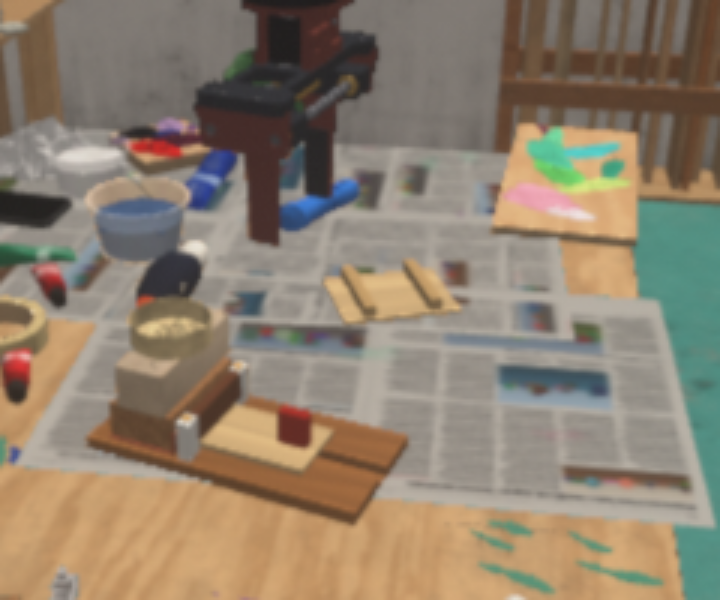

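The gripper hangs open over the tray, fingers at about (265,235) and (320,190) in the crop and straddling the handle line in y. Going down partway with the correction.

Emit:
{"fn": "arm_command", "kwargs": {"steps": [[0.1, 0.12, 3, 0, 0, 0, 0], [0.1, 0.12, 3, 0, 0, 0, 0], [0.1, 0.12, 3, 0, 0, 0, 0], [0.08, 0.1, 3, 0, 0, 0, 0], [0, 0, 2, 0, 0, 0, 0.4], [0, 0, 0, 0, 0, 0, 0.4], [0, 0, 0, 0, 0, 0, 0.4]]}}

```text
clock: 2.85
position: [584.1, 74.7, 265.0]
orientation: [-0.383, -3.117, -0.0]
force: [0.3, -0.1, -0.0]
width: 67.2
gripper_force: 0.0
```

```bash
python3 - <<'E'
from plant import arm
from h import *
s=arm.observe();print(s["clock"],s["position"],s["orientation"],s["force"],s["width"])
print(delta(s,(586.6,68,41),-14.6))
d=arm.read_camera("side");a=cv2.resize(d["image"][195:270,270:370,::-1],None,fx=4,fy=4)
d=arm.read_camera("top");b=cv2.resize(d["image"][180:255,250:350,::-1],None,fx=4,fy=4)
cv2.imwrite("pics/s2.png",np.hstack([a,b]))
E
```

```text
2.85 [584.10816797  74.74727757 264.95497137] [-3.83346714e-01 -3.11748192e+00 -2.99700176e-04] [ 0.29691824 -0.14521041 -0.0443725 ] 67.24197892532693
(array([-0.40917766, -0.59494319,  6.09516623]), array([ 0.00078262, -0.00464698,  0.07242872]))
```

View pics/s2.png

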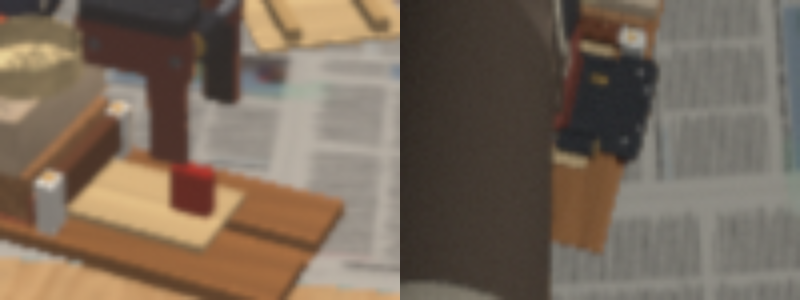

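The fingers stand at the handle line with their tips well above it. I correct and go down to the grasp.

Emit:
{"fn": "arm_command", "kwargs": {"steps": [[-0.2, -0.3, 0, 0, 0, 0.07, 0.4], [-0.2, -0.3, 0, 0, 0, 0, 0.4], [0, 0, 2, 0, 0, 0, 0.4], [0, 0, 2, 0, 0, 0, 0.4], [0, 0, 1, 0, 0, 0, 0.4], [0, 0, 0.7, 0, 0, 0, 0.4], [0, 0, 0.3, 0, 0, 0, 0.4], [0, 0, 0, 0, 0, 0, 0.4], [0, 0, 0, 0, 0, 0, 0.4], [0, 0, 0, 0, 0, 0, 0.4]]}}

```text
clock: 3.95
position: [587.0, 67.1, 205.3]
orientation: [0.4, 3.115, 0.001]
force: [-0.4, -0.1, -0.5]
width: 53.2
gripper_force: 0.0
```

```bash
python3 - <<'E'
from plant import arm
from h import *
s=arm.observe();print(s["clock"],s["position"],s["orientation"],s["force"],s["width"])
print(delta(s,(586.6,68,41),-14.6))
d=arm.read_camera("side");a=cv2.resize(d["image"][200:270,270:370,::-1],None,fx=8,fy=8,interpolation=2)
cv2.imwrite("pics/s3.png",a)
E
```

```text
3.95 [587.00479873  67.08906654 205.28664709] [4.00103770e-01 3.11497922e+00 6.54654757e-04] [-0.39246539 -0.10485644 -0.48987764] 53.210855032716964
(array([0.06231073, 0.07783632, 0.12864721]), array([ 0.00389242,  0.00688648, -0.00482132]))
```

View pics/s3.png

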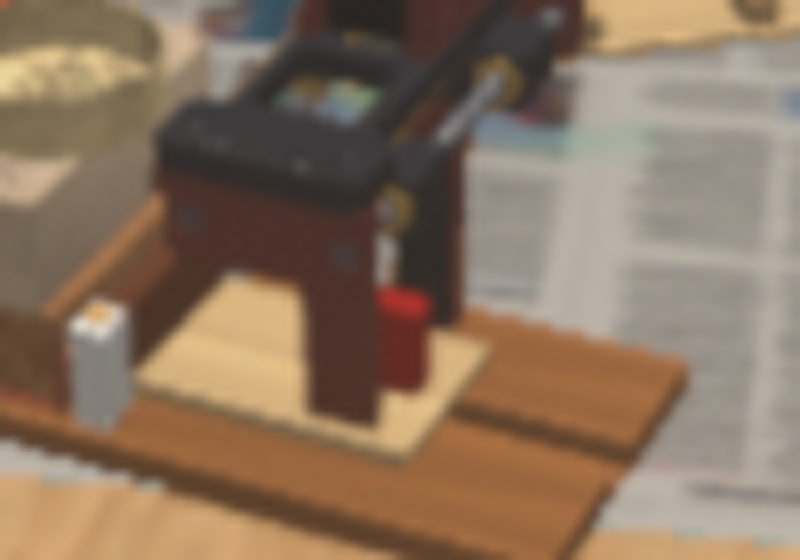

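The open finger stands on the +y side of the handle, tip just above the board, with the handle visible between the fingers at (405,340). I close gently.

Emit:
{"fn": "arm_command", "kwargs": {"steps": [[0.05, 0.06, 0.1, 0, 0, 0, 0.75], [0, 0, 0, 0, 0, 0, 0.8], [0, 0, 0, 0, 0, 0, 0.84], [0, 0, 0, 0, 0, 0, 0.88], [0, 0, 0, 0, 0, 0, 0.92], [0, 0, 0, 0, 0, 0, 1], [0, 0, 0, 0, 0, 0, 1], [0, 0, 0, 0, 0, 0, 1], [0, 0, 0, 0, 0, 0, 1]], "force": 4}}

```text
clock: 4.9
position: [586.4, 67.7, 203.6]
orientation: [-0.401, -3.116, -0.0]
force: [-0.5, 0.0, 0.8]
width: 14.1
gripper_force: 4.0
```

```bash
python3 - <<'E'
from plant import arm
from h import *
s=arm.observe();print(s["clock"],s["position"],s["force"],s["torque"],s["width"],s["gripper_force"])
print(delta(s,(586.6,68,41),-14.6))
E
```

```text
4.9 [586.3960754   67.71577831 203.64475266] [-0.51488093  0.02645278  0.82107543] [-0.01009518  0.01624238 -0.03104644] 14.0698946311244 4.000066593289375
(array([-0.01254076,  0.03265737, -0.03552329]), array([ 0.00036502, -0.00012758, -0.00619049]))
```

Clean grasp: width 14.1 mm with no side force. I firm up the grip and begin drawing.

Emit:
{"fn": "arm_command", "kwargs": {"steps": [[0, 0, 0, 0, 0, 0, 1], [0, 0, 0, 0, 0, 0, 1], [0.1, 0, 0, 0, 0, 0, 1], [0.2, 0, 0, 0, 0, 0, 1], [0.3, 0, 0, 0, 0, 0, 1], [0.3, 0, 0, 0, 0, 0, 1], [0.3, 0, 0, 0, 0, 0, 1], [0.3, 0, 0, 0, 0, 0, 1], [0.3, 0, 0, 0, 0, 0, 1], [0.2, 0, 0, 0, 0, 0, 1]], "force": 45}}

```text
clock: 5.9
position: [566.9, 72.9, 203.7]
orientation: [0.4, 3.116, 0.0]
force: [4.8, -0.5, -2.0]
width: 14.0
gripper_force: 45.0
```

Emit:
{"fn": "arm_command", "kwargs": {"steps": [[0.4, 0, 0, 0, 0, 0, 1], [0.4, 0, 0, 0, 0, 0, 1], [0.4, 0, 0, 0, 0, 0, 1], [0.4, 0, 0, 0, 0, 0, 1], [0.4, 0, 0, 0, 0, 0, 1], [0.4, 0, 0, 0, 0, 0, 1], [0.4, 0, 0, 0, 0, 0, 1], [0.4, 0, 0, 0, 0, 0, 1], [0.4, 0, 0, 0, 0, 0, 1], [0.4, 0, 0, 0, 0, 0, 1]]}}

```text
clock: 6.9
position: [527.8, 83.1, 203.6]
orientation: [-0.4, -3.115, -0.0]
force: [1.6, 0.4, -0.2]
width: 13.7
gripper_force: 45.0
```

```bash
python3 - <<'E'
from plant import arm
from h import *
s=arm.observe();print(s["clock"],s["position"],s["force"],s["torque"])
d=arm.read_camera("side");a=cv2.resize(d["image"][185:275,240:380,::-1],None,fx=5.5,fy=5.5,interpolation=2)
cv2.imwrite("pics/s4.png",a)
E
```

```text
6.9 [527.75942804  83.12599106 203.63853201] [ 1.56430262  0.38211225 -0.24889609] [ 0.00794589 -0.33672103 -0.00141456]
```

View pics/s4.png

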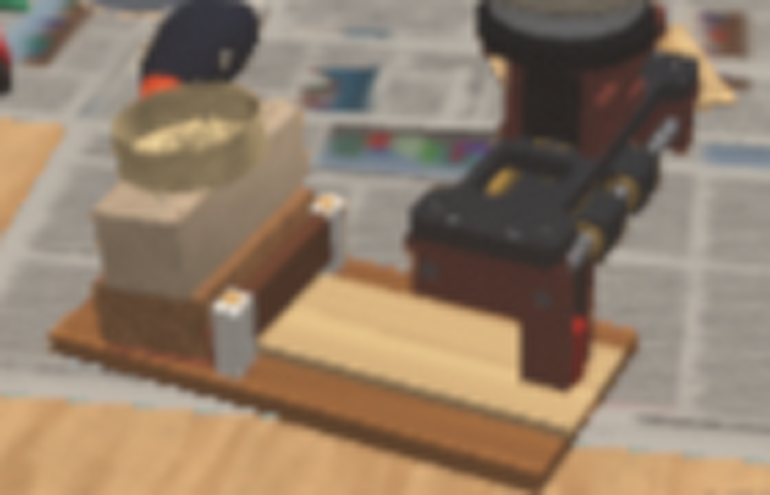

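The stack stands upright behind the bridge and the board slides out straight. Continuing to about 84 mm.

Emit:
{"fn": "arm_command", "kwargs": {"steps": [[0.3, 0, 0, 0, 0, 0, 1], [0.3, 0, 0, 0, 0, 0, 1], [0.3, 0, 0, 0, 0, 0, 1], [0.3, 0, 0, 0, 0, 0, 1], [0.3, 0, 0, 0, 0, 0, 1], [0.3, 0, 0, 0, 0, 0, 1], [0.3, 0, 0, 0, 0, 0, 1], [0.2, 0, 0, 0, 0, 0, 1], [0, 0, 0, 0, 0, 0, 1], [0, 0, 0, 0, 0, 0, 1]]}}

```text
clock: 7.95
position: [505.8, 88.8, 203.6]
orientation: [-0.4, -3.115, 0.0]
force: [-0.8, 0.4, -0.2]
width: 13.7
gripper_force: 45.0
```

Emit:
{"fn": "arm_command", "kwargs": {"steps": [[0.1, 0, 0, 0, 0, 0, 1], [0.1, 0, 0, 0, 0, 0, 1], [0.1, 0, 0, 0, 0, 0, 1], [0, 0, 0, 0, 0, 0, 1]]}}

```text
clock: 8.35
position: [503.1, 89.5, 203.6]
orientation: [-0.4, -3.116, 0.0]
force: [0.1, -0.2, -0.5]
width: 13.6
gripper_force: 45.0
```

Emit:
{"fn": "arm_command", "kwargs": {"steps": [[0.1, 0, 0, 0, 0, 0, 1], [0.1, 0, 0, 0, 0, 0, 1], [0.1, 0, 0, 0, 0, 0, 1], [0, 0, 0, 0, 0, 0, 1]]}}

```text
clock: 8.75
position: [500.5, 90.2, 203.7]
orientation: [0.4, 3.115, 0.0]
force: [1.3, 0.3, -1.9]
width: 13.8
gripper_force: 45.0
```

Emit:
{"fn": "arm_command", "kwargs": {"steps": [[0.1, 0, 0, 0, 0, 0, 1], [0.1, 0, 0, 0, 0, 0, 1], [0, 0, 0, 0, 0, 0, 1]]}}

```text
clock: 9.05
position: [499.1, 90.5, 203.8]
orientation: [0.401, 3.114, 0.0]
force: [5.7, -1.6, -4.5]
width: 14.1
gripper_force: 45.0
```

Contact: resistance of 6 N at about 90 mm. Pressing on in small steps.

Emit:
{"fn": "arm_command", "kwargs": {"steps": [[0.1, 0, 0, 0, 0, 0, 1], [0, 0, 0, 0, 0, 0, 1]]}}

```text
clock: 9.25
position: [498.5, 90.7, 203.9]
orientation: [0.401, 3.113, 0.0]
force: [7.5, -2.1, -6.3]
width: 13.6
gripper_force: 45.0
```

```bash
python3 - <<'E'
from plant import arm
s=arm.observe();print(s["clock"],s["position"],s["force"],s["torque"])
E
```

```text
9.25 [498.50495621  90.67207972 203.88247511] [ 7.49366569 -2.05420938 -6.29708293] [-0.30162406 -1.13021459  0.03854902]
```

Emit:
{"fn": "arm_command", "kwargs": {"steps": [[0.12, 0, 0, 0, 0, 0, 1], [0, 0, 0, 0, 0, 0, 1], [0, 0, 0, 0, 0, 0, 1]]}}

```text
clock: 9.55
position: [497.8, 90.8, 203.9]
orientation: [0.401, 3.112, 0.0]
force: [8.6, -2.5, -7.2]
width: 13.7
gripper_force: 45.0
```

Emit:
{"fn": "arm_command", "kwargs": {"steps": [[0.1, 0, 0, 0, 0, 0, 1], [0, 0, 0, 0, 0, 0, 1], [0, 0, 0, 0, 0, 0, 1], [0, 0, 0, 0, 0, 0, 1], [0, 0, 0, 0, 0, 0, 1], [0, 0, 0, 0, 0, 0, 1]]}}

```text
clock: 10.15
position: [497.3, 90.9, 204.1]
orientation: [0.401, 3.11, 0.001]
force: [11.7, -3.8, -8.0]
width: 13.6
gripper_force: 45.0
```

```bash
python3 - <<'E'
from plant import arm
s=arm.observe();print(s["clock"],s["position"],s["force"],s["torque"])
E
```

```text
10.15 [497.26882627  90.92698014 204.06400533] [11.72575122 -3.829647   -8.02797212] [-0.51487095 -1.73463529 -0.03730418]
```

Firm at 12 N. I hold for over a second, then ease back off the stop (still beyond 82 mm).

Emit:
{"fn": "arm_command", "kwargs": {"steps": [[0, 0, 0, 0, 0, 0, 1], [0, 0, 0, 0, 0, 0, 1], [0, 0, 0, 0, 0, 0, 1], [0, 0, 0, 0, 0, 0, 1], [0, 0, 0, 0, 0, 0, 1], [0, 0, 0, 0, 0, 0, 1], [0, 0, 0, 0, 0, 0, 1], [0, 0, 0, 0, 0, 0, 1]]}}

```text
clock: 10.95
position: [497.2, 90.9, 204.0]
orientation: [0.401, 3.11, 0.0]
force: [11.8, -3.6, -7.9]
width: 13.6
gripper_force: 45.0
```

Emit:
{"fn": "arm_command", "kwargs": {"steps": [[-0.1, 0, 0, 0, 0, 0, 1], [-0.15, 0, 0, 0, 0, 0, 1], [-0.15, 0, 0, 0, 0, 0, 1], [-0.15, 0, 0, 0, 0, 0, 1], [-0.1, 0, 0, 0, 0, 0, 1], [0, 0, 0, 0, 0, 0, 1], [0, 0, 0, 0, 0, 0, 1]]}}

```text
clock: 11.65
position: [501.2, 90.0, 203.6]
orientation: [-0.4, -3.115, -0.0]
force: [-0.9, 0.3, 1.1]
width: 13.5
gripper_force: 45.0
```

```bash
python3 - <<'E'
from plant import arm
s=arm.observe();print(s["clock"],s["position"],s["orientation"],s["force"],s["torque"])
E
```

```text
11.65 [501.18254723  90.02273973 203.63306801] [-3.99899492e-01 -3.11526359e+00 -4.00198584e-05] [-0.91380128  0.2722354   1.07096114] [-0.1143917  -0.01407087 -0.02542376]
```

Emit:
{"fn": "arm_command", "kwargs": {"steps": [[0, 0, -0.2, 0, 0, 0, 1], [0, 0, -0.3, 0, 0, 0, 1], [0, 0, -0.5, 0, 0, 0, 1], [0, 0, -0.5, 0, 0, 0, 1], [0, 0, -0.5, 0, 0, 0, 1]]}}

```text
clock: 12.15
position: [501.6, 90.0, 224.2]
orientation: [0.4, 3.116, 0.0]
force: [0.4, 0.4, 0.1]
width: 13.8
gripper_force: 45.0
```

Emit:
{"fn": "arm_command", "kwargs": {"steps": [[0.3, 0, -1, 0, 0, 0, 1], [0.3, 0, -2, 0, 0, 0, 1], [0.3, 0, -2, 0, 0, 0, 1], [0, 0, -2, 0, 0, 0, 1], [0, 0, -2, 0, 0, 0, 1], [0, 0, 0, 0, 0, 0, 1], [0, 0, 0, 0, 0, 0, 1]]}}

```text
clock: 12.85
position: [492.6, 92.3, 314.0]
orientation: [0.4, 3.115, 0.001]
force: [-0.1, -0.2, -0.7]
width: 13.9
gripper_force: 45.0
```

```bash
python3 - <<'E'
from plant import arm
from h import *
s=arm.observe();print(s["clock"],s["position"],s["orientation"],s["force"],s["torque"],s["joint_pos"])
d=arm.read_camera("side");a=cv2.resize(d["image"][150:275,240:440,::-1],None,fx=4,fy=4,interpolation=2)
cv2.imwrite("pics/s5.png",a)
yaw=22.2;y=np.radians(yaw)
print(delta(s,(539.3-64*np.cos(y),-237.5-64*np.sin(y),130),yaw))
E
```

```text
12.85 [492.61458978  92.26120342 313.95881976] [3.99876900e-01 3.11516529e+00 1.21835962e-03] [-0.06211218 -0.21768843 -0.7402772 ] [0.02567043 0.05659005 0.01965404] [-0.54710383  0.3123755   0.32338576  2.0103231  -0.13239684  0.83740728
  1.16589828]
(array([ -7.72158734, -34.56611108,   2.07134532]), array([ 4.33141540e-03,  7.28763166e-03, -4.60368643e+00]))
```

View pics/s5.png

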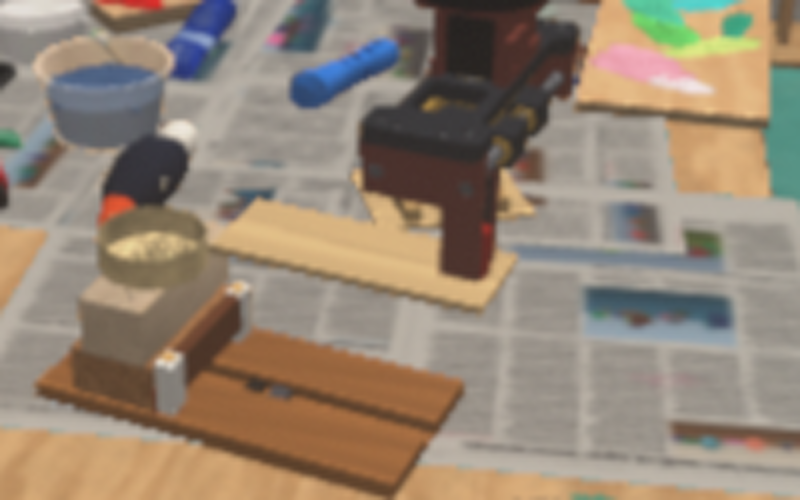

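The stack has come down standing on the tray behind the bridge, and the board hangs level in the grip with its tail at about (215,240) in the crop. Now across to the rack: translate, then turn.

Emit:
{"fn": "arm_command", "kwargs": {"steps": [[-0.77, -3.46, 0, 0, 0, 0, 1], [-0.77, -3.46, 0, 0, 0, 0, 1], [-0.77, -3.46, 0, 0, 0, 0, 1], [-0.77, -3.46, 0, 0, 0, 0, 1], [-0.77, -3.46, 0, 0, 0, 0, 1], [-0.77, -3.46, 0, 0, 0, 0, 1], [-0.77, -3.46, 0, 0, 0, 0, 1], [-0.77, -3.46, 0, 0, 0, 0, 1], [-0.77, -3.46, 0, 0, 0, 0, 1], [-0.77, -3.46, 0, 0, 0, 0, 1]]}}

```text
clock: 13.9
position: [479.3, -263.3, 312.3]
orientation: [-0.4, -3.114, -0.001]
force: [1.5, -0.0, -0.2]
width: 13.6
gripper_force: 45.0
```

Emit:
{"fn": "arm_command", "kwargs": {"steps": [[0, 0, 0, 0, 0, -0.6, 1], [0, 0, 0, 0, 0, -0.8, 1], [0, 0, 0, 0, 0, -0.8, 1], [0, 0, 0, 0, 0, -0.8, 1], [0, 0, 0, 0, 0, -0.8, 1], [0, 0, 0, 0, 0, -0.8, 1], [0, 0, 0, 0, 0, 0, 1], [0, 0, 0, 0, 0, 0, 1], [0, 0, 0, 0, 0, 0, 1]]}}

```text
clock: 14.8
position: [479.7, -262.0, 313.1]
orientation: [0.599, -3.083, -0.001]
force: [-0.3, -0.3, -0.4]
width: 13.8
gripper_force: 45.0
```

```bash
python3 - <<'E'
from plant import arm
from h import *
s=arm.observe();print(s["clock"],s["position"],s["orientation"],s["force"],s["width"])
S=arm.read_camera("side");T=arm.read_camera("top")
i=lambda d,x0,y0,x1,y1,f:cv2.resize(d["image"][y0:y1,x0:x1,::-1],None,fx=f,fy=f,interpolation=2)
a=i(S,290,155,390,225,8);cv2.imwrite("pics/s6.png",a);cv2.imwrite("pics/t6.png",T["image"][:,:,::-1])
yaw=22.2;y=np.radians(yaw)
print(delta(s,(539.3-64*np.cos(y),-237.5-64*np.sin(y),130),yaw))
E
```

```text
14.8 [ 479.70708347 -262.02875564  313.10320064] [ 5.99368448e-01 -3.08303930e+00 -7.80418035e-04] [-0.25107812 -0.34202542 -0.43919299] 13.775060549801067
(array([-0.04571454,  0.01823406,  2.01029978]), array([ 0.00464049, -0.00516542, -0.02461357]))
```

View pics/s6.png

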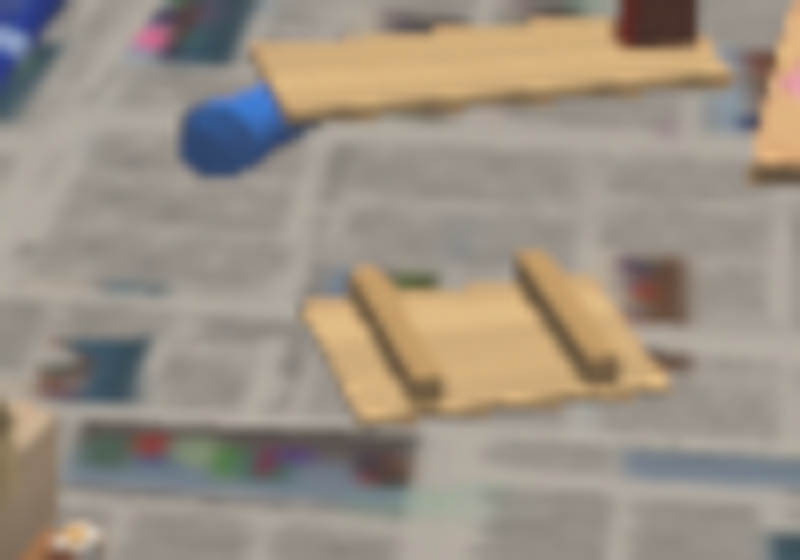

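The board hangs level above and behind the rack in this view: its corners are at (252,43), (292,118) and (727,80), and the rack's are at (305,305), (362,418) and (668,382). I compare both in the same camera.

```bash
python3 - <<'E'
from plant import arm
from h import *
np.set_printoptions(precision=1,suppress=True)
S=arm.read_camera("side");f=lambda u,v:(289.6+u/8,154.6+v/8)
def ang(a,b):return np.degrees(np.arctan2(*(b-a)[1::-1]))
q=np.array([plane(S,f(*p),127.5) for p in[(252,43),(292,114),(727,76)]]);print("board",q[:,:2].tolist(),(q[0]+q[2])/2,np.linalg.norm(q[1]-q[0]),np.linalg.norm(q[2]-q[1]),ang(q[2],q[1]))
y=np.radians(22);g=arm.observe()["position"];print("from grasp",g[0]+64*np.cos(y),g[1]+64*np.sin(y))
q=np.array([plane(S,f(*p),5) for p in[(305,305),(362,416),(668,380)]]);print("rack",q[:,:2].tolist(),(q[0]+q[2])/2,np.linalg.norm(q[1]-q[0]),np.linalg.norm(q[2]-q[1]),ang(q[2],q[1]))
# batten top-face corners: left batten near end, right batten near end; far ends
q=np.array([plane(S,f(*p),19) for p in[(365,268),(425,380),(530,253),(600,360)]]);print("batten",q[:,:2].tolist(),q.mean(0),ang(q[3],q[1]),ang(q[2],q[0]),ang(q[0],q[1])-90)
E
```

```text
board [[629.7199540735727, -233.75770677639457], [604.1135681732719, -170.09676861865842], [450.43789894209596, -231.9372262821737]] [ 540.1 -232.8  127.5] 68.61779686056839 165.65160282255897 21.920293362322873
from grasp 539.2318777071246 -237.97817912461232
rack [[611.832073735749, -257.55380413909756], [576.2609496820394, -169.85372671330742], [463.82229876302563, -218.60542184709698]] [ 537.8 -238.1    5. ] 94.63935992457886 122.55275598249838 23.440824107540188
batten [[588.944449574013, -267.0285005365188], [553.4622608296556, -176.6809445451538], [524.7024015188033, -292.080092497426], [489.6488396432011, -204.1141180852901]] [ 539.2 -235.    19. ] 23.262705279728486 21.303610776712553 21.441421485849858
```

The estimates agree to a few mm, and the side view reads about 4 mm high in y for both. I shift y by 1.5 mm and descend.

Emit:
{"fn": "arm_command", "kwargs": {"steps": [[0.05, -0.14, 1, 0, 0, 0, 1], [0, 0, 2, 0, 0, 0, 1], [0, 0, 2, 0, 0, 0, 1], [0, 0, 2, 0, 0, 0, 1], [0, 0, 1.5, 0, 0, 0, 1], [0, 0, 1, 0, 0, 0, 1], [0, 0, 0.4, 0, 0, 0, 1], [0, 0, 0, 0, 0, 0, 1], [0, 0, 0, 0, 0, 0, 1]]}}

```text
clock: 15.85
position: [480.2, -263.7, 215.1]
orientation: [-0.603, 3.082, -0.001]
force: [-0.1, 0.5, -1.2]
width: 13.9
gripper_force: 45.0
```

Emit:
{"fn": "arm_command", "kwargs": {"steps": [[0, 0, 0.1, 0, 0, 0, 1], [0, 0, 0.1, 0, 0, 0, 1], [0, 0, 0.08, 0, 0, 0, 1], [0, 0, 0, 0, 0, 0, 1], [0, 0, 0, 0, 0, 0, 1]]}}

```text
clock: 16.35
position: [479.9, -263.5, 211.9]
orientation: [-0.604, 3.083, 0.0]
force: [-1.0, -0.9, -0.3]
width: 13.7
gripper_force: 45.0
```

Emit:
{"fn": "arm_command", "kwargs": {"steps": [[0, 0, 0.1, 0, 0, 0, 1], [0, 0, 0.05, 0, 0, 0, 1], [0, 0, 0, 0, 0, 0, 1], [0, 0, 0, 0, 0, 0, 1]]}}

```text
clock: 16.75
position: [479.9, -263.6, 210.6]
orientation: [-0.603, 3.083, 0.0]
force: [-2.2, -0.0, 4.3]
width: 13.7
gripper_force: 45.0
```

```bash
python3 - <<'E'
from plant import arm
s=arm.observe();print(s["clock"],s["position"],s["force"],s["torque"])
E
```

```text
16.75 [ 479.920811   -263.567721    210.61684477] [-2.16423814 -0.01109044  4.27131389] [ 0.29559193  0.25520277 -0.03458262]
```

Touchdown at the expected height (210.6). I release gently and rise.

Emit:
{"fn": "arm_command", "kwargs": {"steps": [[0, 0, 0, 0, 0, 0, 1], [0, 0, 0, 0, 0, 0, 1], [0, 0, 0, 0, 0, 0, 0.8], [0, 0, 0, 0, 0, 0, 0.7], [0, 0, 0, 0, 0, 0, 0.6], [0, 0, 0, 0, 0, 0, 0.5], [0, 0, 0, 0, 0, 0, 0.5], [0, 0, 0, 0, 0, 0, 0.5]], "force": 4}}

```text
clock: 17.55
position: [480.0, -263.5, 210.3]
orientation: [-0.604, 3.083, 0.0]
force: [0.0, 0.6, 0.1]
width: 43.7
gripper_force: 0.0
```

Emit:
{"fn": "arm_command", "kwargs": {"steps": [[0, 0, -0.5, 0, 0, 0, 0.5], [0, 0, -1, 0, 0, 0, 0.5], [0, 0, -2, 0, 0, 0, 0.5], [0, 0, -3, 0, 0, 0, 0.5], [0, 0, -4, 0, 0, 0, 0.5], [0, 0, -4, 0, 0, 0, 0.5], [0, 0, -4, 0, 0, 0, 0.5], [0, 0, -4, 0, 0, 0, 0.5], [0, 0, 0, 0, 0, 0, 0.5], [0, 0, 0, 0, 0, 0, 0.5]]}}

```text
clock: 18.55
position: [479.7, -263.6, 436.9]
orientation: [-0.603, 3.08, -0.002]
force: [0.0, 0.6, -1.5]
width: 44.1
gripper_force: 0.0
```

```bash
python3 - <<'E'
from plant import arm
from h import *
np.set_printoptions(precision=1,suppress=True)
s=arm.observe();print(s["clock"],s["position"],s["force"],s["width"])
S=arm.read_camera("side");T=arm.read_camera("top")
i=lambda d,x0,y0,x1,y1,f:cv2.resize(d["image"][y0:y1,x0:x1,::-1],None,fx=f,fy=f,interpolation=2)
a=i(S,240,170,400,240,5)
b=i(T,340,180,440,255,4);c=i(S,240,195,340,270,4)
cv2.imwrite("pics/f.png",np.vstack([a[:,:800],np.hstack([b,c])[:240]]))
E
```

```text
18.55 [ 479.7 -263.6  436.9] [ 0.   0.6 -1.5] 44.12674393303906
```

View pics/f.png

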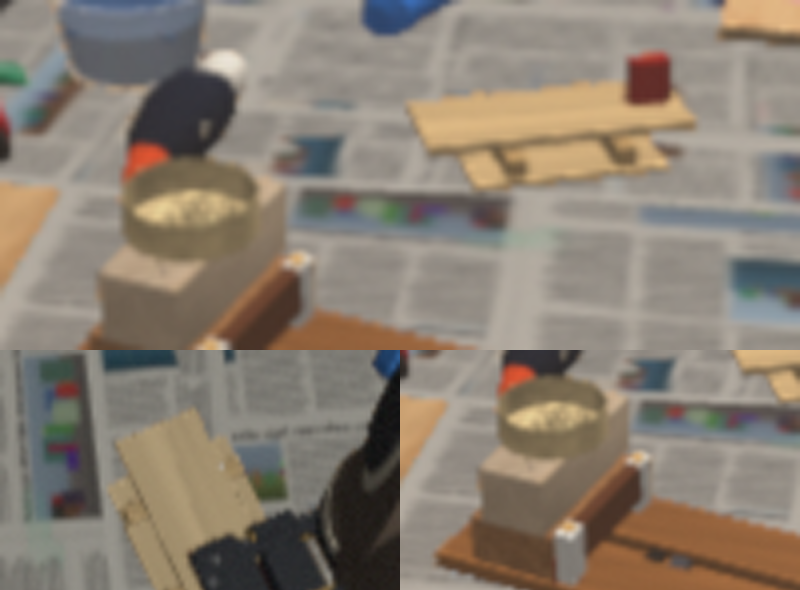

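The board lies flat across both battens with the handle up, at (650,78) in the upper panel. The stack stands intact behind the bridge and the bystanders are untouched. A quick numeric check of the centring before handing in.

```bash
python3 - <<'E'
from plant import arm
from h import *
np.set_printoptions(precision=1,suppress=True)
S=arm.read_camera("side");f=lambda u,v:(239.6+u/5,169.6+v/5)
q=np.array([plane(S,f(*p),25) for p in[(407,102),(430,149),(695,120)]])
print((q[0]+q[2])/2,np.linalg.norm(q[1]-q[0]),np.linalg.norm(q[2]-q[1]),np.degrees(np.arctan2(*(q[1]-q[2])[1::-1])))
c=red(S["image"],(355,170,385,200));print(c.min(0),c.max(0),plane(S,(c.min(0)+c.max(0))/2,40))
E
```

```text
[ 539.6 -237.    25. ] 64.90619047565063 169.57530384960234 22.962875185128603
[367 181] [372 183] [ 481.4 -287.3   40. ]
```

The board centre reads (539.6,-237), against about (538.5,-236.5) for the rack in the same camera, so it is centred.

```bash
python3 -c "
from plant import arm
print(arm.close_job())"
```

```text
the job is handed in; nothing more can be done
None
```

I drew the spacer out, held it on the stop at about 12 N for over a second, then laid it flat, handle up, across the rack's battens, centred to about 1–2 mm by the side camera; the stack stands on the tray, and I handed the job in after about 19 s of robot time.

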